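# Secure the board frame and draw the probe boom out to its mark

## Task

Get the board jig ready for a measurement: first turn the turnbutton crosswise over the clamping frame, as far as it goes, so that the frame is secured. Then squeeze the lock button on the head of the telescoping probe boom to release it, pull the boom out until its pointer is level with the blade of the rider on the scale, and finish while still holding it there, because a spring pulls it back. Leave the rider and everything else on the bench where it is.

Things in the scene. Friction and masses are not known exactly. Their poses are not given: they have to be found in the camera images.
- jig: the board jig, fixed to the bench: aluminium base plate 220 mm (its x) by 400 mm (its y, -220 to +180), 12 mm thick. Origin on the bench top under the plate; its x points away from the robot give or take the yaw, z up. The frame lies at jig x -70 to +38, y -65 to +65, top 34 mm over the bench. The scale rail (18 mm wide, 50 mm high) runs along jig y at x +109 to +127, y -30 to +120.
- frame (a joint): hinge of the grey clamping frame that lies shut on the circuit board, rad; 0 = shut, grows as its near side is lifted. It is shut already and nothing but its weight keeps it so.
- turn (a joint): angle of the turnbutton, rad. 0 = its steel bar points along jig +y, beside the frame (open; starts between -0.3 and 0.5; lower stop -0.5). Grows clockwise seen from above; at 1.571 it meets its stop with the bar along jig +x over the frame's near bar (secured). Friction of about 1.5 N at the peg; it stays where it is left.
- turn_pivot (a point): top of the turnbutton's pivot, at jig x = -88, y = 0, 45 mm above the bench
- turn_peg (a point): on the axis of the turnbutton's upright round peg, 36 mm from the pivot, 67 mm above the bench. The peg is 12 mm thick, black, and stands free from 44 to 78 mm above the bench; below it is the flat bar, 14 mm wide, its top at 44 mm. The peg may be pinched or pushed round the arc.
- boom (a joint): how far the telescoping boom is drawn out, m: 0 = home (locked), grows along jig +y, at most 0.115. A spring pulls it home with 2.4 N at 0 to 3.3 N at the end. At home the lock catches it until the lock button is pressed; once it is out by more than about 15 mm the lock no longer matters.
- boom_grip (a point): middle of the boom's head, on the boom axis, 75 mm over the bench, moves with the boom. The head is a grey block 42 mm long (jig y), 34 mm high (58 to 92 mm over the bench). Take it from above, a finger on each side along jig x. Its plain cheek is 16 mm from here towards jig -x, the lock button's face 24 mm towards +x (16 when fully in): 40 mm wide at rest, 32 squeezed and then centred here.
- lock (a joint): how far the lock button is pressed towards jig -x into the head, m: 0 = out, 0.008 = fully in. Sprung: 3 N to start, 7.8 N fully in. The boom is free at 0.004 and more. Squeeze with about 15 to 25 N.
- lock_face (a point): middle of the outer face of the lock button (28 mm long by 26 mm high, black, flat), on the head's jig +x side. 25 mm and more are free beside the head; what lies there below is at most 52 mm high. A flange 34 mm wide, then the cross bar with pointer and probe, begin 21 mm from the head's middle towards jig +y.
- boom_pointer (a point): tip of the thin pointer carried by the boom, pointing along jig +x to the scale; 35 mm from boom_grip along jig +y and 47 mm along jig +x, 63 mm over the bench. It is level with the mark when it and rider_mark have the same jig y. Its axes are parallel to the jig's.
- rider (a joint): place of the rider along the scale, m; 0 to 0.115 along jig +y. When boom has the same value, the pointer is level with the rider's blade. It must not be shifted; it sits firmly (6 N).
- rider_mark (a point): the edge, facing the pointer, of the upright blade (4 mm thick, 20 mm high, black) of the rider on the scale rail, 63 mm above the bench: the mark to draw the boom out to. Its axes are parallel to the jig's.
- tape: roll of paper tape lying flat, 90 mm across, 20 mm high; bystander, to be left alone; origin at the centre of its underside
- core: small dark ferrite ring, 28 mm across, 12 mm high, lying on the jig's base plate; bystander, to be left alone; origin at the centre of its underside
- flux: white plastic bottle, 44 mm across, 100 mm high; bystander, to be left alone; origin at the centre of its underside
- cup: paper cup, 64 mm across, 75 mm high; bystander, to be left alone; origin at the centre of its underside
- meter: red hand multimeter lying flat, 150 x 75 x 34 mm; bystander, to be left alone; origin at the centre of its underside
- pcb: loose brown circuit board with parts on it, 130 x 90 mm; bystander, to be left alone; origin at the centre of its underside
- driver: screwdriver with orange handle lying on the bench in front of the jig, 170 mm long; bystander, to be left alone; origin under its middle

How it is judged:
By the outcome, as a careful person would: the job done as asked, in the order asked, and still so for the second after the job is handed in, while the arm keeps its last pose, push and grip.
It also fails if it takes over 51 s, if anything falls off the work surface, if the arm or the gripper's body presses on something with over 40 N, if the wrist force passes 120 N, or if a joint passes its speed limit or range.

## Robot

A 6-joint arm with a two-finger parallel gripper is mounted at the origin on the work surface. World frame = base frame: x ahead of the robot, y to its left, z up, the work surface at z = 0. Lengths are in m, angles in degrees, forces in N, time in s.
With the tool pointing down it reaches from about 0.375 to 0.9 m from the base axis. Payload 3.1 kg.
Tool frame: the origin (TCP) lies on the centre line of the jaws, within the pads' length; the fingertips stand 25 mm ahead of it and the grasp point (between the pads) lies 6 mm ahead of it; z points along the fingers, y is the line along which they close (so a half turn about z gives the same grasp; the last joint's range is limited). The gripper opens to 87 mm and grips with 3 to 60 N. Pads are 19 mm wide; open, the fingers measure 117 mm over their backs; the gripper's body (75 mm by 190 mm) begins 51 mm behind the grasp point.
Start: joints at [57.21, 30.224, 82.088, -0, 67.689, -10.227], TCP at [0.24, 0.577, 0.248] pointing down, gripper open.
Joint ranges: [-176.69, 176.69], [-43.24, 126.21], [12.49, 139.97], [-82, 262], [0, 151.66], [-163.58, 163.58]. Speed limits (degrees/s): [159.86, 159.86, 180, 180, 180, 180].

## Interface

Orientations are given as a 3x3 rotation matrix whose columns are the frame's x, y, z axes.
In Python, from rig import bot, cams, models gives the robot as it stands. The module is installed in compiled form; this text tells all that it offers.
- The arm moves only by the shell command python3 -m handwheel 'ROWS' [OPENING]. ROWS is JSON, a list of rows, each a list of 6 numbers: the shift along the world's x, y, z each as a share of 1 m, from -1 to 1, then the turn, a rotation vector about the world's x, y, z each as a share of 2 rad, from -1 to 1. In form: [[dx, dy, dz, wx, wy, wz], ...]. A call has exactly 8 rows; each row is the pose to reach, as a shift and turn from the pose commanded when the call began; what a row does not reach only later rows make up. A row lasts 1/12 s, in which the tool goes at most 41.7 mm and 7.16 degrees, less where a joint would pass 70% of its speed; a pose out of reach is approached as far as the arm can. A call with a number of a shift or a turn outside -1 to 1 is refused whole. A call with a gripper value outside its range is refused whole. OPENING is the opening, from -1 (shut) to 1 (fully open), so that 0 is half open, set as the call begins (- or left out, the last holds). The fingers move at their own pace and stop on an object; the grip force is fixed at half the most. Time passes only in rows, so rows that repeat a pose let the fingers close, or fill a call up. It gives the time, the measured TCP pose, the force, the opening and the grip force at its end, in the units of the state.
- bot.read_state(): the state, without advancing time (a new reading comes with each control period).
- cams.capture(name): name is "side" or "top"; returns (picture, depth): 420x560x3 uint8, blue, green, red; 420x560 float32, m along the optical axis (not along the pixel's ray), 0 where there is no reading.
- cams.calibration(name): a dict with "mtx" (3x3 intrinsics, pixels), "dist_coeffs" ([k1, k2, p1, p2, k3] as OpenCV has them; the pictures are not rectified), "R" (3x3) and "t" (3): a world point X has camera coordinates R X + t. Camera axes: x right, y down, z forward; pixel columns grow to the right and rows downward; lengths in m; the calibration is good to about 2 mm. A picture is of the moment at which its call begins. calibration takes no time and is no camera call.
- bot.hand_in(): hands the job in; it is judged then, once.
Trained networks look in the newest picture that a camera, given by its name, has taken for a name from the list of things; names that differ only in an ending like _2 or _b are one class to them, and where a whole thing is asked for, a point or a joint stands for the part that bears it (a point fixed in the world has none). Each returns a list of dicts, best first, with "conf" (0 to 1); they miss things now and then, are a little off and sometimes report something else, mostly with a low value. They report only what shows in the picture. A call takes as long as a camera call.
- models.spot_in(query, camera): "position" ([column, row] in pixels, amid what is visible of it).
- models.tip_of(query, camera): "position" ([column, row] in pixels: a listed point, or the origin of a listed thing).
The state is a dict: "time_s": time; "joint_positions": joint angles; "qvel": joint speeds; "tau": joint torques, N m; "position": TCP position; "tcp_rot": TCP orientation; "force": force on the tool from outside, world axes, zero at the start; "moment": the same for the moment, N m; "opening": opening from 0.0 (shut) to 1.0 (fully open); "grasp_force": force on a finger pad.
Only numpy, scipy, OpenCV 4.12 (cv2) and the standard library are available. Lean on these libraries where they do the work, as an engineer would, in place of code of your own. Each camera call takes 0.05 s, during which the arm holds its last target. There are 200 camera calls.

## Working session

There is one attempt and no reset: what is moved stays moved. The work goes in short steps, Python scripts to look and compute and a shell command to move; the robot and the scene stay as the last step left them, time stands still between calls to the robot, and variables do not carry over. Pictures are saved under pics/ and viewed, at most 10 in all, crops included, and the job is handed in when it is done.

```bash
mkdir -p pics; cat > h.py <<'E'
import numpy as np, cv2
from rig import bot, cams, models
def cal(n):
    c=cams.calibration(n); return [np.array(c[k],float) for k in("mtx","dist_coeffs","R","t")]
def ray(n,p):
    K,d,R,t=cal(n); u=cv2.undistortPoints(np.array([[p]],float),K,d)[0,0]
    return -R.T@t, R.T@np.array([u[0],u[1],1])
def atz(n,p,z):
    o,v=ray(n,p); return o+v*(z-o[2])/v[2]
def atd(n,p,d):
    o,v=ray(n,p); return o+v*d
def proj(n,X):
    K,d,R,t=cal(n); return cv2.projectPoints(np.array(X,float).reshape(-1,3),cv2.Rodrigues(R)[0],t,K,d)[0][:,0]
E
python3 - <<'E'
from h import *
s=bot.read_state();print(s["time_s"],s["position"],s["opening"],s["force"])
Z=dict(turn_pivot=.045,turn_peg=.067,boom_grip=.075,lock_face=.075,boom_pointer=.063,rider_mark=.063,jig=0,core=.012,flux=0,cup=0)
for n in("top","side"):
    im,dp=cams.capture(n); cv2.imwrite(f"pics/{n}0.png",im)
    for q,z in Z.items():
        r=models.tip_of(q,n)
        for x in r[:2]: print(n,q,round(x["conf"],2),np.round(x["position"],1),np.round(atz(n,x["position"],z),4))
E
```

```text
0.0 [0.2394361  0.57661306 0.24661381] 0.9998581304178049 [ 0.37845369 -0.10300362  0.53952268]
top turn_pivot 0.47 [228.1 256.4] [0.4962 0.1311 0.045 ]
top boom_grip 0.71 [269.4 211. ] [0.6242 0.0287 0.075 ]
top boom_grip 0.26 [207.1 273.1] [0.4437 0.1778 0.075 ]
top lock_face 0.7 [453.7 270.3] [ 0.5033 -0.4661  0.075 ]
top lock_face 0.6 [204.8 273.9] [0.4411 0.1836 0.075 ]
top boom_pointer 0.97 [266.5 192.5] [0.6787 0.0417 0.063 ]
top rider_mark 0.55 [243.5 177. ] [0.718  0.1091 0.063 ]
top jig 0.66 [245.2 232.4] [0.5745 0.0954 0.    ]
top jig 0.35 [454.6 269.9] [ 0.5155 -0.4943  0.    ]
top core 0.47 [285.4 281.7] [ 0.4435 -0.0293  0.012 ]
top flux 0.76 [327.9 208.5] [ 0.6629 -0.1343  0.    ]
top flux 0.63 [268.8 210.5] [0.6435 0.0341 0.    ]
top cup 0.87 [337.6 267.4] [ 0.496  -0.1713  0.    ]
side turn_pivot 0.47 [225.5 189.6] [0.5015 0.1126 0.045 ]
side turn_peg 0.54 [224.8 172.1] [0.5039 0.1632 0.067 ]
side boom_grip 0.84 [271.6 198.7] [0.6201 0.0278 0.075 ]
side lock_face 0.54 [284.2 199.7] [0.6529 0.0201 0.075 ]
side boom_pointer 0.72 [294.8 197.2] [0.6855 0.0398 0.063 ]
side rider_mark 0.46 [300.7 177.1] [0.7165 0.1219 0.063 ]
side jig 0.72 [254.8 200.7] [0.5834 0.1063 0.    ]
side core 0.45 [210.5 231.1] [ 0.4519 -0.0123  0.012 ]
side flux 0.68 [295.2 267.4] [ 0.6572 -0.1519  0.    ]
side cup 0.87 [230.1 277.9] [ 0.4923 -0.1661  0.    ]
```

```bash
python3 - <<'E'
import cv2
a=cv2.imread("pics/top0.png")[130:330,150:400];cv2.imwrite("pics/top0c.png",cv2.resize(a,None,fx=3,fy=3,interpolation=2))
a=cv2.imread("pics/side0.png")[110:310,150:400];cv2.imwrite("pics/side0c.png",cv2.resize(a,None,fx=3,fy=3,interpolation=2))
E
```

```text
(no output)
```

View pics/top0c.png

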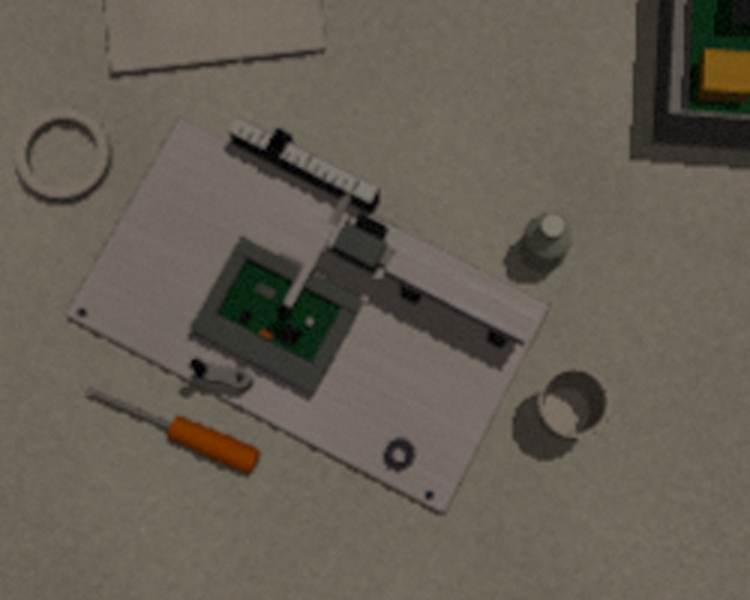

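View pics/side0c.png

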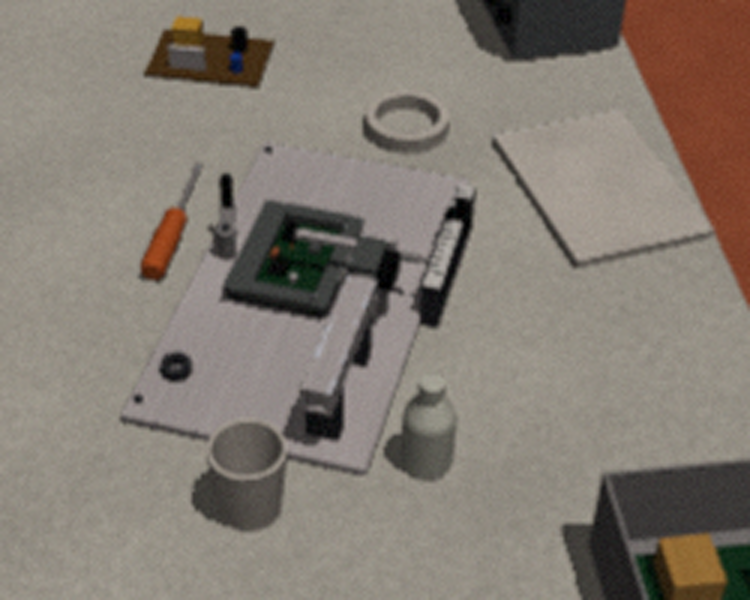

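The top crop shows the plate corners at about (180,122), (68,319), (440,514) and (548,305). The peg is at (197,367), the pivot at (243,380), the boom head at (360,245) and the rider at (281,140). The side crop shows the same layout, with the peg at (227,185). Next I fit the jig pose.

```bash
python3 - <<'E'
from h import *
from scipy.optimize import least_squares
f=lambda P:np.array(P,float)/3+[150,130]
g=lambda P:np.array(P,float)/3+[150,110]
C=np.array([[.11,.18,.012],[-.11,.18,.012],[-.11,-.22,.012],[.11,-.22,.012]])
T=f([(180,122),(68,319),(440,514),(548,305)]);S=g([(474,187),(268,148),(124,418),(365,470)])
def W(p,X):
    c,s=np.cos(p[2]),np.sin(p[2]);X=np.atleast_2d(X);return np.c_[X[:,:2]@np.array([[c,s],[-s,c]])+p[:2],X[:,2]]
for nm,k in(("both",3),("top",1),("side",2)):
    r=least_squares(lambda p:np.r_[(proj("top",W(p,C))-T).ravel()*(k&1),(proj("side",W(p,C))-S).ravel()*(k>>1)],[.57,.1,-.4])
    print(nm,r.x[:2],np.degrees(r.x[2]),np.abs(r.fun).max())
    if k==3:p=r.x;np.save("jig.npy",p)
c,s=np.cos(p[2]),np.sin(p[2]);M=np.array([[c,s],[-s,c]])
J=lambda X:(M@(np.array(X)[:2]-p[:2])*1000).round(1)
print("ex",c,s,"ey",-s,c,"pivot",W(p,[-.088,0,.045]))
for nm,n,P,z in(("pegtop","top",(197,366),.078),("peg","side",(227,188),.067),("pegtopS","side",(226,176),.078),("pivot","top",(243,378),.045),("rider","top",(281,140),.063),("rider","top",(276,150),.063),("headtop","top",(360,245),.092),("pointertip","top",(352,198),.063)):
    X=atz(n,(f if n=="top" else g)([P])[0],z);print(nm,n,X.round(4),J(X))
for nm,X in dict(grip=[.6242,.0287],gripS=[.6201,.0278],lockS=[.6529,.0201],ptT=[.6787,.0417],ptS=[.6855,.0398],rT=[.718,.1091],rS=[.7165,.1219],core=[.4435,-.0293],flux=[.66,-.143],cup=[.494,-.169]).items():print(nm,J(X))
E
```

```text
both [0.58136714 0.09038179] -23.033307620268335 2.6048365176044683
top [0.57716622 0.09215659] -22.796078518923412 1.6441434491484017
side [0.58550095 0.0871256 ] -23.465294717006092 1.7914775814712698
ex 0.9202775551220166 -0.39126617735071817 ey 0.39126617735071817 0.9202775551220166 pivot [[0.50038271 0.12481322 0.045     ]]
pegtop top [0.5008 0.161  0.078 ] [-101.8   33.5]
peg side [0.5062 0.1604 0.067 ] [-96.6  35. ]
pegtopS side [0.506  0.1649 0.078 ] [-98.5  39.1]
pivot top [0.4979 0.1233 0.045 ] [-89.7  -2.3]
rider top [0.719  0.1088 0.063 ] [119.4  70.8]
rider top [0.709  0.1125 0.063 ] [108.8  70.3]
headtop top [0.6185 0.0262 0.092 ] [ 59.2 -44.6]
pointertip top [0.6689 0.0386 0.063 ] [100.8 -13.4]
grip [ 63.6 -40. ]
gripS [ 60.1 -42.4]
lockS [ 93.3 -36.7]
ptT [108.6  -6.7]
ptS [115.6  -5.8]
rT [118.4  70.7]
rS [112.   81.9]
core [ -80.  -164.1]
flux [ 163.7 -184. ]
cup [  21.1 -272.9]
```

```bash
python3 - <<'E'
from h import *
s=bot.read_state();print(s["time_s"],np.round(s["position"],4));print(np.round(s["tcp_rot"],3)); R=np.array(s["tcp_rot"]);print("y yaw",np.degrees(np.arctan2(R[1,1],R[0,1])))
E
```

```text
1.1 [0.2398 0.5771 0.2476]
[[-0.923  0.384  0.   ]
 [ 0.384  0.923 -0.   ]
 [-0.    -0.    -1.   ]]
y yaw 67.43721792881816
```

```bash
python3 -m handwheel '[[0.019,-0.03,0,0,0,-0.05],[0.038,-0.06,0,0,0,-0.1],[0.057,-0.09,0,0,0,-0.15],[0.076,-0.12,0,0,0,-0.2],[0.095,-0.15,0,0,0,-0.25],[0.114,-0.18,0,0,0,-0.3],[0.133,-0.21,0,0,0,-0.35],[0.152,-0.24,0,0,0,-0.4]]' 1 && python3 -m handwheel '[[0.014,-0.022,-0.01,0,0,-0.03],[0.028,-0.044,-0.02,0,0,-0.06],[0.042,-0.066,-0.03,0,0,-0.09],[0.056,-0.088,-0.04,0,0,-0.12],[0.07,-0.11,-0.05,0,0,-0.15],[0.084,-0.132,-0.06,0,0,-0.18],[0.098,-0.154,-0.065,0,0,-0.21],[0.112,-0.176,-0.07,0,0,-0.24]]'
```

```text
time_s: 1.77
position: [0.3925, 0.3357, 0.2478]
tcp_rot: [[-0.364, 0.931, 0.001], [0.931, 0.364, 0.0], [0.0, 0.001, -1.0]]
force: [0.1, 0.9, -0.9]
opening: 1.0
grasp_force: 0.0
time_s: 2.43
position: [0.5043, 0.1599, 0.1771]
tcp_rot: [[0.106, 0.994, -0.0], [0.994, -0.106, 0.0], [-0.0, -0.0, -1.0]]
force: [0.5, -0.3, 0.1]
opening: 0.998
grasp_force: 0.0
```

```bash
python3 -m handwheel '[[0,0,-0.02,0,0,0],[0,0,-0.04,0,0,0],[0,0,-0.06,0,0,0],[0,0,-0.075,0,0,0],[0,0,-0.087,0,0,0],[0,0,-0.095,0,0,0],[0,0,-0.1,0,0,0],[0,0,-0.1,0,0,0]]' 1 | grep -E 'pos|force'; python3 - <<'E'
from h import *
im,_=cams.capture("side");cv2.imwrite("pics/s1.png",cv2.resize(im[120:240,160:310],None,fx=4,fy=4,interpolation=2))
E
```

```text
position: [0.5035, 0.1611, 0.0768]
force: [0.3, -0.0, 0.6]
grasp_force: 0.0
```

View pics/s1.png

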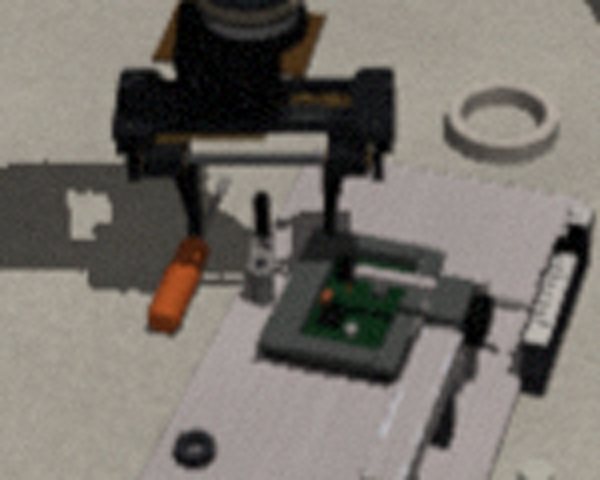

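The peg (262,220) stands midway between the fingers (195 and 332), at the right depth. Next I close on it.

```bash
python3 -m handwheel '[[0,0,0,0,0,0],[0,0,0,0,0,0],[0,0,0,0,0,0],[0,0,0,0,0,0],[0,0,0,0,0,0],[0,0,0,0,0,0],[0,0,0,0,0,0],[0,0,0,0,0,0]]' -1
```

```text
time_s: 3.82
position: [0.5038, 0.1611, 0.0776]
tcp_rot: [[0.103, 0.995, 0.0], [0.995, -0.103, 0.0], [0.0, 0.0, -1.0]]
force: [-0.0, -0.1, -0.2]
opening: 0.479
grasp_force: 0.0
```

```bash
python3 -m handwheel '[[0,0,0,0,0,0],[0,0,0,0,0,0],[0,0,0,0,0,0],[0,0,0,0,0,0],[0,0,0,0,0,0],[0,0,0,0,0,0],[0,0,0,0,0,0],[0,0,0,0,0,0]]' -1
```

```text
time_s: 4.48
position: [0.5037, 0.1612, 0.0775]
tcp_rot: [[0.103, 0.995, -0.0], [0.995, -0.103, 0.0], [0.0, -0.0, -1.0]]
force: [0.2, 0.6, 0.9]
opening: 0.123
grasp_force: 30.0
```

```bash
python3 -m handwheel '[[0.004,-0.0007,0,0,0,-0.0567],[0.0079,-0.0018,0,0,0,-0.1134],[0.0117,-0.0033,0,0,0,-0.17],[0.0153,-0.0053,0,0,0,-0.2268],[0.0186,-0.0076,0,0,0,-0.2835],[0.0217,-0.0103,0,0,0,-0.34],[0.0244,-0.0134,0,0,0,-0.397],[0.0267,-0.0167,0,0,0,-0.4537]]'
```

```text
time_s: 5.15
position: [0.5284, 0.1449, 0.0774]
tcp_rot: [[0.85, 0.526, -0.005], [0.526, -0.85, 0.001], [-0.004, -0.003, -1.0]]
force: [-2.8, 3.4, 2.2]
opening: 0.125
grasp_force: 30.0
```

```bash
python3 -m handwheel '[[0.0021,-0.0038,0,0,0,-0.06],[0.0037,-0.0079,0,0,0,-0.12],[0.0048,-0.012,0,0,0,-0.18],[0.0054,-0.0163,0,0,0,-0.24],[0.0055,-0.0207,0,0,0,-0.3],[0.005,-0.025,0,0,0,-0.36],[0.0041,-0.0292,0,0,0,-0.42],[0.0026,-0.0333,0,0,0,-0.48]]'
```

```text
time_s: 5.82
position: [0.5301, 0.1145, 0.0774]
tcp_rot: [[0.917, -0.399, -0.006], [-0.399, -0.917, 0.007], [-0.008, -0.004, -1.0]]
force: [-1.2, 27.8, 1.4]
opening: 0.128
grasp_force: 30.0
```

```bash
python3 -m handwheel '[[0,0,0,0,0,0],[0,0,0,0,0,0],[0,0,0,0,0,0],[0,0,0,0,0,0],[0,0,0,0,0,0],[0,0,0,0,0,0],[0,0,0,0,0,0],[0,0,0,0,0,0]]' 0.2 && python3 -m handwheel '[[0,0,0.02,0,0,0],[0,0,0.05,0,0,0],[0,0,0.08,0,0,0],[0,0,0.12,0,0,0],[0.02,-0.02,0.12,0,0,0.06],[0.04,-0.04,0.12,0,0,0.12],[0.06,-0.06,0.12,0,0,0.18],[0.08,-0.08,0.12,0,0,0.24]]' 1; python3 - <<'E'
from h import *
p=np.load("jig.npy");c,s=np.cos(p[2]),np.sin(p[2]);M=np.array([[c,s],[-s,c]])
im,_=cams.capture("side");cv2.imwrite("pics/s2.png",cv2.resize(im[120:270,170:320],None,fx=4,fy=4,interpolation=2))
for q,z in(("turn_peg",.067),("turn_pivot",.045),("boom_grip",.075),("lock_face",.075),("boom_pointer",.063),("rider_mark",.063)):
    for x in models.tip_of(q,"side")[:1]:
        X=atz("side",x["position"],z);print(q,round(x["conf"],2),np.round(x["position"],1),X.round(4),(M@(X[:2]-p[:2])).round(4))
E
```

```text
time_s: 6.48
position: [0.5332, 0.1109, 0.0775]
tcp_rot: [[0.921, -0.389, 0.0], [-0.389, -0.921, -0.0], [0.0, 0.0, -1.0]]
force: [0.6, 0.4, -0.1]
opening: 0.577
grasp_force: 0.0
time_s: 7.15
position: [0.6138, 0.0303, 0.1982]
tcp_rot: [[0.996, 0.087, 0.001], [0.087, -0.996, -0.0], [0.001, 0.0, -1.0]]
force: [0.5, 0.3, -0.2]
opening: 0.988
grasp_force: 0.0
turn_peg 0.71 [237.  182.7] [0.5345 0.1129 0.067 ] [-0.0519  0.0024]
turn_pivot 0.42 [224.9 188.8] [0.5001 0.1162 0.045 ] [-0.0849 -0.0081]
boom_grip 0.95 [273.7 196.9] [0.6266 0.0343 0.075 ] [ 0.0636 -0.0339]
lock_face 0.72 [272.6 197. ] [0.6237 0.0342 0.075 ] [ 0.0609 -0.0351]
boom_pointer 0.88 [289.  197.2] [0.6699 0.0415 0.063 ] [ 0.1005 -0.0103]
rider_mark 0.61 [252.8 203. ] [0.5698 0.0296 0.063 ] [ 0.0132 -0.0605]
```

View pics/s2.png

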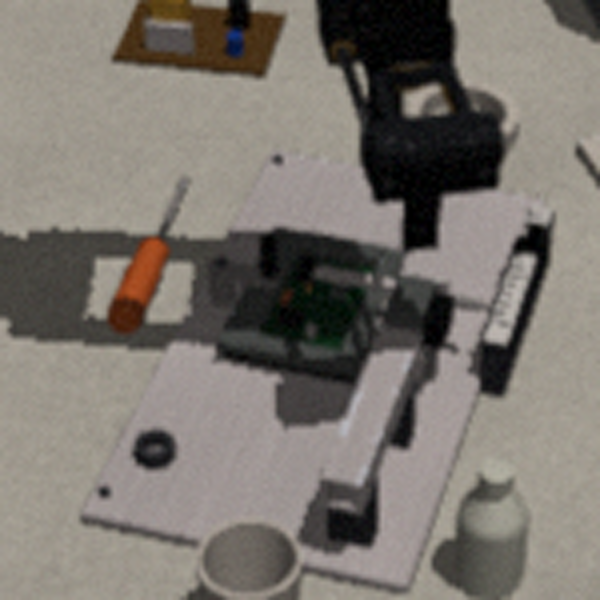

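The peg now stands at jig (-52, 2), so the bar lies crosswise over the frame. The head is in the crop at about (420,305), clear on both sides. Next I turn to the jig's x and lower over the head.

```bash
python3 -m handwheel '[[0.001,0,0,0,0,0.06],[0.002,0,0,0,0,0.12],[0.003,0,0,0,0,0.18],[0.004,0,0,0,0,0.24],[0.005,0,0,0,0,0.3],[0.006,0,0,0,0,0.36],[0.007,-0.001,0,0,0,0.42],[0.008,-0.001,0,0,0,0.48]]' 1 |grep pos && python3 -m handwheel '[[0,0,-0.01,0,0,0.03],[0,0,-0.03,0,0,0.06],[0,0,-0.05,0,0,0.06],[0,0,-0.07,0,0,0.06],[0,0,-0.085,0,0,0.06],[0,0,-0.1,0,0,0.06],[0,0,-0.111,0,0,0.06],[0,0,-0.117,0,0,0.06]]'; python3 - <<'E'
from h import *
for n in("side","top"):
    im,_=cams.capture(n);cv2.imwrite(f"pics/{n}3.png",im)
a=cv2.imread("pics/side3.png")[130:280,220:345];b=cv2.imread("pics/top3.png")[135:285,200:325]
cv2.imwrite("pics/s3.png",cv2.resize(np.hstack([a,b]),None,fx=3.2,fy=3.2,interpolation=2))
E
```

```text
position: [0.6201, 0.0313, 0.1975]
time_s: 8.83
position: [0.6196, 0.0311, 0.0791]
tcp_rot: [[0.398, 0.917, -0.003], [0.917, -0.398, 0.0], [-0.001, -0.003, -1.0]]
force: [0.1, 0.9, -0.6]
opening: 0.998
grasp_force: 0.0
```

View pics/s3.png

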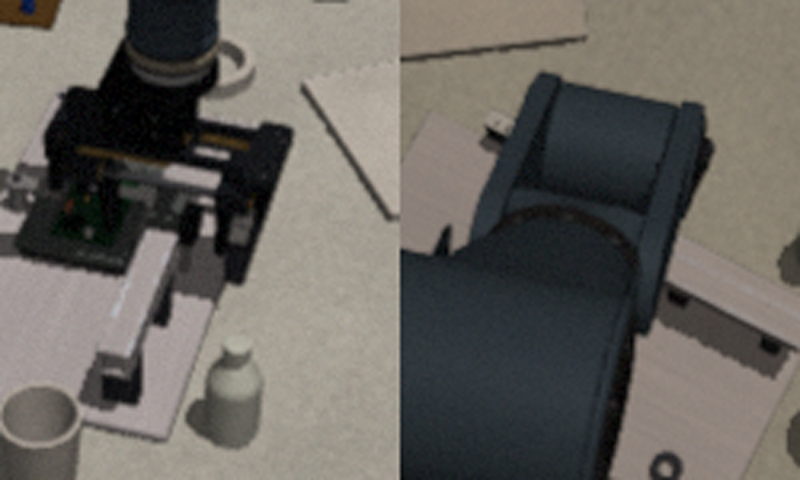

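The fingers straddle the head, and the closing line is at -23.5°. I'll close, and zoom the first pictures for the rider and pointer.

```bash
python3 -m handwheel '[[0,0,0,0,0,0],[0,0,0,0,0,0],[0,0,0,0,0,0],[0,0,0,0,0,0],[0,0,0,0,0,0],[0,0,0,0,0,0],[0,0,0,0,0,0],[0,0,0,0,0,0]]' -1; python3 -m handwheel '[[0,0,0,0,0,0],[0,0,0,0,0,0],[0,0,0,0,0,0],[0,0,0,0,0,0],[0,0,0,0,0,0],[0,0,0,0,0,0],[0,0,0,0,0,0],[0,0,0,0,0,0]]'; python3 - <<'E'
import cv2,numpy as np
a=cv2.imread("pics/top0.png")[165:230,223:288];b=cv2.imread("pics/side0.png")[160:225,255:320]
a=np.hstack([a,b]);a=cv2.convertScaleAbs(cv2.resize(a,None,fx=6,fy=6,interpolation=cv2.INTER_CUBIC),alpha=1.3)
cv2.imwrite("pics/z0.png",a)
E
```

```text
time_s: 9.6
position: [0.6231, 0.0293, 0.0809]
tcp_rot: [[0.399, 0.917, 0.005], [0.917, -0.399, -0.001], [0.001, 0.005, -1.0]]
force: [5.0, -3.4, -2.3]
opening: 0.48
grasp_force: 2.7
time_s: 10.27
position: [0.6236, 0.029, 0.0809]
tcp_rot: [[0.398, 0.917, 0.005], [0.917, -0.398, -0.002], [0.001, 0.006, -1.0]]
force: [5.3, -2.6, -2.8]
opening: 0.36
grasp_force: 30.0
```

View pics/z0.png

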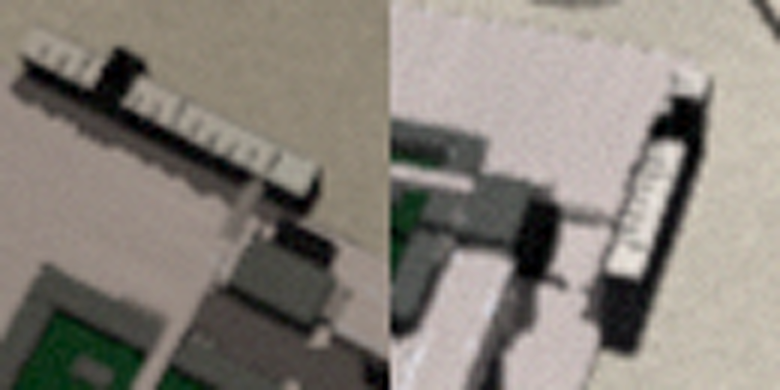

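```bash
python3 - <<'E'
from h import *
from scipy.optimize import least_squares
def W(p,X):
    c,s=np.cos(p[2]),np.sin(p[2]);X=np.atleast_2d(X);return np.c_[X[:,:2]@np.array([[c,s],[-s,c]])+p[:2],X[:,2]]
z=lambda P,o,k:(np.array(P,float)+.5)/k-.5+o
C=np.array([[.11,.18,.012],[-.11,.18,.012],[-.11,-.22,.012],[.11,-.22,.012],[.109,-.03,.05],[.127,-.03,.05],[.127,.12,.05],[.109,.12,.05]])
T=np.r_[z([(180,122),(68,319),(440,514),(548,305)],[150,130],3),z([(300,195),(323,174),(38,30),(22,57)],[223,165],6)]
S=np.r_[z([(474,187),(268,148),(124,418),(365,470)],[150,110],3),z([(605,275),(645,278),(712,73),(680,70)],[255-65,160],6)]
S[4:]=z([(215,275),(255,278),(322,73),(290,70)],[255,160],6)
for n,P,pts in(("top",T,dict(rnet=(243.5,177.),pnet=(266.5,192.5),pt=z((262,178),[223,165],6),grip=(269.4,211))),("side",S,dict(rnet=(300.7,177.1),pnet=(294.8,197.2),pt=z((225,218),[255,160],6),grip=(271.6,198.7),peg=(237,182.7)))):
    r=least_squares(lambda p:(proj(n,W(p,C))-P).ravel(),[.57,.1,-.4],loss="soft_l1");p=r.x
    print(n,p[:2].round(4),np.degrees(p[2]).round(2));print((proj(n,W(p,C))-P).round(1).tolist())
    c,s=np.cos(p[2]),np.sin(p[2]);M=np.array([[c,s],[-s,c]])
    for k,q in pts.items():
        X=atz(n,q,dict(g=.075).get(k[0],.063) if k!="peg" else .067);print(k,(1000*M@(X[:2]-p[:2])).round(1))
    im=cv2.cvtColor(cv2.imread(f"pics/{n}0.png"),cv2.COLOR_BGR2GRAY).astype(np.float32)
    ys=np.arange(40,121,3)
    for x,zz in((.118,.051),(.118,.063),(.118,.07),(.11,.063)):
        q=proj(n,W(p,np.c_[np.full(len(ys),x),ys/1000,np.full(len(ys),zz)])).astype(np.float32)
        print(x,zz,[f"{y}:{int(v)}" for y,v in zip(ys,cv2.remap(im,q[:,:1],q[:,1:],1).ravel())])
E
```

```text
top [0.5783 0.0926] -22.81
[[-0.5, -1.2], [-1.4, -0.4], [1.6, 0.9], [1.1, 0.2], [0.5, 1.2], [-0.3, -0.8], [-0.1, -0.5], [-0.5, 0.4]]
rnet [122.4  69.4]
pnet [112.3  -8. ]
pt [107.5  -9.7]
grip [ 67.1 -41. ]
0.118 0.051 ['40:101', '43:103', '46:116', '49:108', '52:99', '55:110', '58:113', '61:96', '64:97', '67:59', '70:8', '73:4', '76:6', '79:5', '82:46', '85:102', '88:115', '91:101', '94:108', '97:114', '100:97', '103:99', '106:113', '109:107', '112:96', '115:111', '118:116']
0.118 0.063 ['40:94', '43:114', '46:118', '49:108', '52:113', '55:118', '58:112', '61:105', '64:66', '67:20', '70:4', '73:3', '76:3', '79:30', '82:95', '85:115', '88:92', '91:104', '94:118', '97:102', '100:107', '103:119', '106:112', '109:106', '112:113', '115:116', '118:112']
0.118 0.07 ['40:103', '43:120', '46:116', '49:115', '52:116', '55:119', '58:116', '61:96', '64:41', '67:7', '70:2', '73:0', '76:9', '79:56', '82:107', '85:98', '88:95', '91:114', '94:115', '97:113', '100:116', '103:118', '106:112', '109:114', '112:116', '115:114', '118:108']
0.11 0.063 ['40:80', '43:94', '46:82', '49:71', '52:80', '55:94',
[... 808 characters left out ...]
', '76:3', '79:4', '82:8', '85:30', '88:76', '91:129', '94:141', '97:149', '100:154', '103:160', '106:159', '109:149', '112:144', '115:142', '118:139']
0.118 0.07 ['40:146', '43:122', '46:86', '49:41', '52:17', '55:8', '58:6', '61:6', '64:7', '67:11', '70:10', '73:8', '76:24', '79:68', '82:124', '85:137', '88:144', '91:148', '94:157', '97:160', '100:151', '103:147', '106:144', '109:141', '112:139', '115:141', '118:140']
0.11 0.063 ['40:97', '43:108', '46:103', '49:86', '52:62', '55:39', '58:19', '61:6', '64:19', '67:33', '70:47', '73:85', '76:110', '79:117', '82:104', '85:99', '88:113', '91:124', '94:128', '97:117', '100:119', '103:133', '106:147', '109:151', '112:146', '115:141', '118:137']
```

```bash
python3 -m handwheel '[[0.0008,0.0018,0,0,0,0],[0.002,0.0046,0,0,0,0],[0.0039,0.0092,0,0,0,0],[0.0059,0.0138,0,0,0,0],[0.0078,0.0184,0,0,0,0],[0.0117,0.0276,0,0,0,0],[0.0148,0.035,0,0,0,0],[0.0156,0.0368,0,0,0,0]]' -1
```

```text
time_s: 10.93
position: [0.6393, 0.0662, 0.0809]
tcp_rot: [[0.398, 0.918, 0.005], [0.918, -0.398, -0.002], [-0.0, 0.006, -1.0]]
force: [4.7, -5.8, -1.9]
opening: 0.365
grasp_force: 30.0
```

```bash
python3 -m handwheel '[[0.002,0.0046,0,0,0,0],[0.0039,0.0092,0,0,0,0],[0.0059,0.0138,0,0,0,0],[0.0078,0.0184,0,0,0,0],[0.0098,0.023,0,0,0,0],[0.0117,0.0276,0,0,0,0],[0.014,0.0331,0,0,0,0],[0.014,0.0331,0,0,0,0]]' -1 | grep -E "pos|force|open"; python3 - <<'E'
from h import *
for n in("side","top"):
    im,_=cams.capture(n);cv2.imwrite(f"pics/{n}4.png",im)
    for q in("boom_pointer","rider_mark","boom_grip"):
        for x in models.tip_of(q,n)[:2]: print(n,q,round(x["conf"],2),np.round(x["position"],1),atz(n,x["position"],.075 if q[5]=="g" else .063).round(4))
a=cv2.imread("pics/side4.png")[150:240,245:340];b=cv2.imread("pics/top4.png")[140:230,210:305]
cv2.imwrite("pics/z4.png",cv2.convertScaleAbs(cv2.resize(np.hstack([a,b]),None,fx=4.2,fy=4.2,interpolation=2),alpha=1.3))
E
```

```text
position: [0.6532, 0.0991, 0.0809]
force: [4.5, -4.7, -1.2]
opening: 0.365
grasp_force: 30.0
side boom_pointer 0.96 [297.5 177.6] [0.7071 0.1207 0.063 ]
side boom_pointer 0.31 [298.7 179.6] [0.7089 0.1117 0.063 ]
side rider_mark 0.55 [301.6 177.2] [0.719  0.1212 0.063 ]
side boom_grip 0.57 [279.5 181.8] [0.6512 0.0943 0.075 ]
top rider_mark 0.52 [172.8 181.2] [0.6902 0.3027 0.063 ]
top boom_grip 0.56 [246.2 196.8] [0.6588 0.0951 0.075 ]
```

View pics/z4.png

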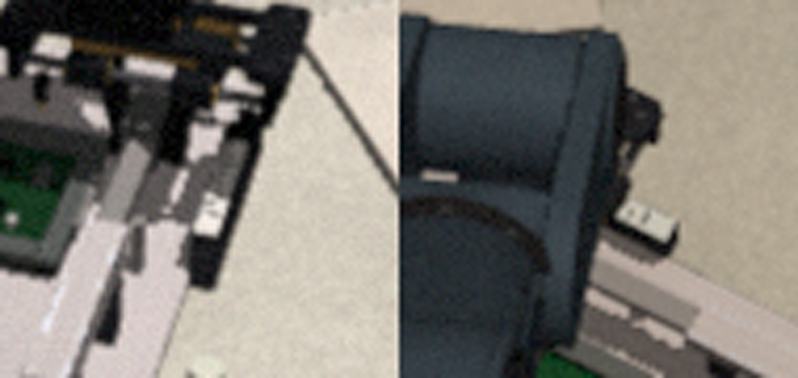

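The boom is out about 76 mm, and the pointer shows under the gripper near side pixel (297,178). I'll rectify the side pictures to the plane at z = 63 mm in jig axes.

```bash
python3 - <<'E'
from h import *
p=np.array([.5837,.0928,np.radians(-23.07)]);c,s=np.cos(p[2]),np.sin(p[2])
k=6.5;xs=np.arange(75,133,1/k);ys=np.arange(118,32,-1/k)
X,Y=np.meshgrid(xs/1000,ys/1000)
q=proj("side",np.c_[(c*X-s*Y+p[0]).ravel(),(s*X+c*Y+p[1]).ravel(),np.full(X.size,.063)]).astype(np.float32).reshape(*X.shape,2)
o=[]
for f in("side0","side4"):
    w=cv2.remap(cv2.imread(f"pics/{f}.png"),q,None,cv2.INTER_CUBIC);w=cv2.convertScaleAbs(w,alpha=1.3)
    for y in range(40,118,10):
        r=int((118-y)*k);cv2.line(w,(0,r),(12,r),(0,0,255),1);cv2.putText(w,str(y),(14,r+4),0,.4,(0,0,255))
    for x in range(80,133,10): cv2.line(w,(int((x-75)*k),0),(int((x-75)*k),10),(0,0,255),1)
    o.append(w)
cv2.imwrite("pics/r4.png",np.hstack(o));print(o[0].shape)
E
```

```text
(559, 377, 3)
```

View pics/r4.png

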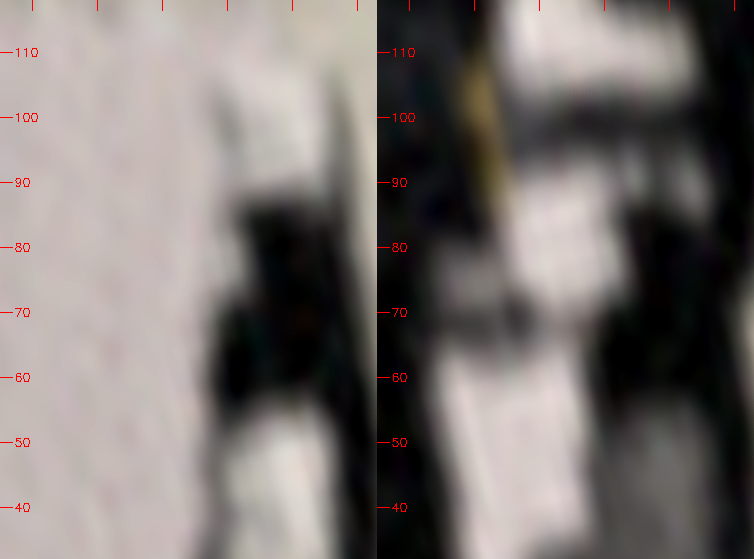

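```bash
python3 - <<'E'
from h import *
P=dict(top=[.5783,.0926,-22.81],side=[.5837,.0928,-23.07])
def prof(f,x0,x1,y0,y1,z,st=1):
    n=f[:-1];a,b,t=P[n];t=np.radians(t);c,s=np.cos(t),np.sin(t)
    X,Y=np.meshgrid(np.arange(x0,x1,.5)/1000,np.arange(y0,y1,st)/1000)
    q=proj(n,np.c_[(c*X-s*Y+a).ravel(),(s*X+c*Y+b).ravel(),np.full(X.size,z)]).astype(np.float32).reshape(*X.shape,2)
    g=cv2.remap(cv2.cvtColor(cv2.imread(f"pics/{f}.png"),6),q,None,1).mean(1)
    print(f,(x0,x1),z,[f"{y}:{int(v)}" for y,v in zip(np.arange(y0,y1,st),g)])
prof("side0",97,106,-22,10,.063)
prof("side4",97,106,54,88,.063)
prof("top0",96,104,-22,10,.063)
prof("side0",114,122,64,90,.073)
prof("top0",114,122,60,90,.053)
prof("top0",114,122,60,90,.073)
E
```

```text
side0 (97, 106) 0.063 ['-22:145', '-21:146', '-20:146', '-19:144', '-18:142', '-17:140', '-16:135', '-15:128', '-14:120', '-13:112', '-12:105', '-11:100', '-10:98', '-9:95', '-8:95', '-7:98', '-6:104', '-5:110', '-4:117', '-3:123', '-2:128', '-1:133', '0:137', '1:140', '2:142', '3:143', '4:143', '5:143', '6:143', '7:143', '8:143', '9:143']
side4 (97, 106) 0.063 ['54:156', '55:156', '56:156', '57:155', '58:152', '59:146', '60:139', '61:132', '62:125', '63:117', '64:109', '65:100', '66:92', '67:87', '68:87', '69:91', '70:97', '71:103', '72:114', '73:125', '74:135', '75:143', '76:150', '77:153', '78:155', '79:156', '80:156', '81:156', '82:156', '83:156', '84:156', '85:156', '86:153', '87:147']
top0 (96, 104) 0.063 ['-22:26', '-21:26', '-20:28', '-19:29', '-18:30', '-17:30', '-16:30', '-15:32', '-14:38', '-13:49', '-12:59', '-11:67', '-10:73', '-9:76', '-8:77', '-7:74', '-6:68', '-5:60', '-4:51', '-3:43', '-2:36', '-1:32', '0:30', '1:30', '2:29', '3:29', '4:29', '5:29', '6:29', '7:28', '8:28', '9:28']
side0 (114, 122) 0.073 ['64:29', '65:29', '66:29', '67:28', '68:27', '69:25', '70:25', '71:28', '72:32', '73:38', '74:49', '75:66', '76:84', '77:102', '78:116', '79:125', '80:129', '81:134', '82:138', '83:140', '84:141', '85:142', '86:143', '87:145', '88:147', '89:151']
top0 (114, 122) 0.053 ['60:102', '61:101', '62:101', '63:100', '64:96', '65:86', '66:70', '67:51', '68:32', '69:18', '70:11', '71:7', '72:6', '73:5', '74:5', '75:6', '76:6', '77:6', '78:6', '79:7', '80:13', '81:28', '82:51', '83:73', '84:91', '85:103', '86:111', '87:114', '88:110', '89:103']
top0 (114, 122) 0.073 ['60:97', '61:81', '62:64', '63:45', '64:29', '65:17', '66:9', '67:5', '68:3', '69:2', '70:2', '71:2', '72:2', '73:2', '74:5', '75:8', '76:17', '77:35', '78:59', '79:82', '80:97', '81:107', '82:111', '83:108', '84:102', '85:95', '86:94', '87:96', '88:101', '89:107']
```

Both views put the blade 82.8 mm from the pointer's home position, so about 6.5 mm remain.

```bash
python3 -m handwheel '[[0.0004,0.001,0,0,0,0],[0.0008,0.002,0,0,0,0],[0.0012,0.003,0,0,0,0],[0.0017,0.004,0,0,0,0],[0.0021,0.005,0,0,0,0],[0.0025,0.006,0,0,0,0],[0.0025,0.006,0,0,0,0],[0.0025,0.006,0,0,0,0]]' -1 | grep -E "time|pos|force|open"; python3 - <<'E'
from h import *
im,_=cams.capture("side");cv2.imwrite("pics/side5.png",im)
for q in("boom_pointer","rider_mark"):
    for x in models.tip_of(q,"side")[:1]: print(q,x)
a,b,t=.5837,.0928,np.radians(-23.07);c,s=np.cos(t),np.sin(t)
k=6.5;X,Y=np.meshgrid(np.arange(75,133,1/k)/1000,np.arange(118,32,-1/k)/1000)
q=proj("side",np.c_[(c*X-s*Y+a).ravel(),(s*X+c*Y+b).ravel(),np.full(X.size,.063)]).astype(np.float32).reshape(*X.shape,2)
w=cv2.remap(im,q,None,cv2.INTER_CUBIC)
g=cv2.cvtColor(w,6)[:,int(22*k):int(31*k)].mean(1);print([f"{y}:{int(g[int((118-y)*k)])}" for y in range(60,92)])
w=cv2.convertScaleAbs(w,alpha=1.3)
for y in range(40,118,10):
    r=int((118-y)*k);cv2.line(w,(0,r),(12,r),(0,0,255),1);cv2.putText(w,str(y),(14,r+4),0,.4,(0,0,255))
z=cv2.convertScaleAbs(cv2.resize(im[150:220,260:310],(400,559),interpolation=2),alpha=1.3)
cv2.imwrite("pics/r5.png",np.hstack([w,z]))
E
```

```text
time_s: 12.67
position: [0.6553, 0.1042, 0.0809]
force: [5.3, -4.8, -1.7]
opening: 0.361
grasp_force: 30.0
boom_pointer {'position': [297.9, 178.4], 'conf': 0.92}
rider_mark {'position': [301.3, 178.6], 'conf': 0.58}
['60:155', '61:154', '62:153', '63:151', '64:151', '65:149', '66:146', '67:139', '68:131', '69:120', '70:110', '71:98', '72:89', '73:85', '74:86', '75:91', '76:98', '77:110', '78:121', '79:133', '80:142', '81:150', '82:156', '83:160', '84:161', '85:162', '86:163', '87:164', '88:165', '89:165', '90:163', '91:159']
```

View pics/r5.png

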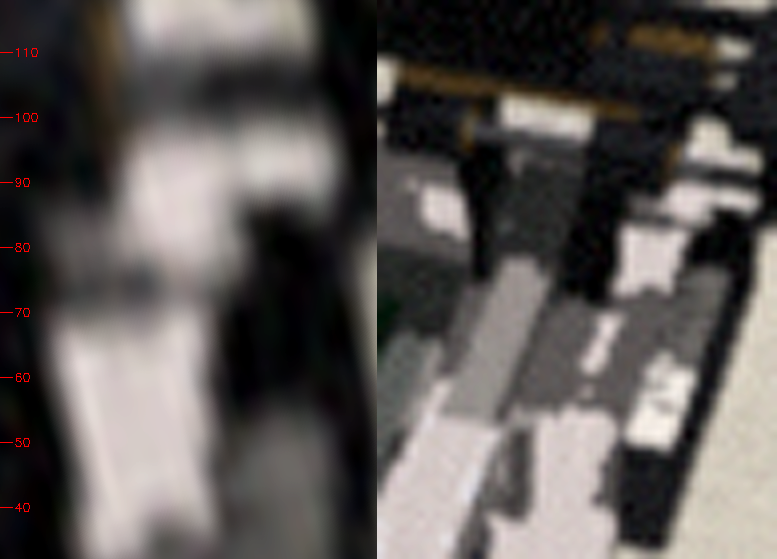

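The pointer is at jig y 73.4 and the blade at about 74.2. A small nudge finishes it, then I hand in while holding.

```bash
python3 -m handwheel '[[0.0001,0.0003,0,0,0,0],[0.0002,0.0005,0,0,0,0],[0.0003,0.0008,0,0,0,0],[0.0003,0.0008,0,0,0,0],[0.0003,0.0008,0,0,0,0],[0.0003,0.0008,0,0,0,0],[0.0003,0.0008,0,0,0,0],[0.0003,0.0008,0,0,0,0]]' -1 | grep -E "time|pos|force|open"; python3 - <<'E'
from rig import bot
s=bot.read_state();p=s["position"];print(((p[0]-.6236)**2+(p[1]-.029)**2)**.5,s["grasp_force"]);print(bot.hand_in())
E
```

```text
time_s: 13.48
position: [0.6556, 0.1049, 0.0809]
force: [4.7, -5.2, -1.1]
opening: 0.362
grasp_force: 30.0
0.08239178835482423 30.00128764891997
the job is handed in; nothing more can be done
None
```

The job is handed in: the turnbutton was turned to its stop over the frame, then the boom was released and drawn out about 82.4 mm, against a rider mark measured at about 82.8 mm, and it is still held there. The hand-in call returned no verdict.

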